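# Hang the basket rack on the tester and hold its lift at the top of the stroke

### The arm

A 6-joint arm with a two-finger parallel gripper is mounted at the origin on the work surface. World frame = base frame: x ahead of the robot, y to its left, z up, the work surface at z = 0. Lengths are in m, angles in degrees, forces in N, time in s.
With the tool pointing down it reaches from about 0.375 to 0.9 m from the base axis. Payload 3.1 kg.
Tool frame: the origin (TCP) lies at the very end of the fingers, on their centre line; the grasp point (between the pads) lies 19 mm behind it; z points along the fingers, y is the line along which they close (so a half turn about z gives the same grasp; the last joint's range is limited). The gripper opens to 87 mm and grips with 3 to 60 N. Pads are 19 mm wide; open, the fingers measure 117 mm over their backs; the gripper's body (75 mm by 190 mm) begins 51 mm behind the grasp point.
Start: joints at [52.913, 30.224, 82.088, -0, 67.689, -10.227], TCP at [0.282, 0.558, 0.223] pointing down, gripper open.
Joint ranges: [-176.69, 176.69], [-43.24, 126.21], [12.49, 139.97], [-82, 262], [0, 151.66], [-163.58, 163.58]. Speed limits (degrees/s): [159.86, 159.86, 180, 180, 180, 180].

### API

Orientations are given as a 3x3 rotation matrix whose columns are the frame's x, y, z axes.
In Python, from rig import bot, imaging gives the robot as it stands.
- The arm moves only by the tool drive_tool, never from a script. Its argument "deltas" is text: rows parted by semicolons, each of 5 numbers parted by spaces: the finger opening in mm, from 0 to 87, then the shift along the world's x, y, z in mm, then the turn about the world's z in rad. In form: jaw dx dy dz twist; .... A call has 1 to 12 rows; each row is the pose to reach, as a shift and turn from the pose commanded when the call began; what a row does not reach only later rows make up. A row lasts 1/10 s, in which the tool goes at most 50 mm and 8.59 degrees, less where a joint would pass 70% of its speed; a pose out of reach is approached as far as the arm can. A call with a gripper value outside its range is refused whole. The fingers move at their own pace and stop on an object; the grip force is fixed at half the most. Time passes only in rows, so rows that repeat a pose let the fingers close. It gives the time, the measured TCP pose, the force, the opening and the grip force at its end, in the units of the state.
- bot.read_state(): the state, without advancing time (a new reading comes with each control period).
- imaging.capture(name): name is "scene" or "top" or "wrist"; returns the picture (400x640x3 uint8, red, green, blue); there is no depth.
- imaging.camera_model(name): a dict with "fx", "fy", "cx", "cy" (pixels), "dist" ([k1, k2, p1, p2, k3] as OpenCV has them; the pictures are not rectified), "T" (4x4, takes a point from camera to world coordinates). Camera axes: x right, y down, z forward; pixel columns grow to the right and rows downward; lengths in m; the calibration is good to about 2 mm. A picture is of the moment at which its call begins: read the wrist's pose just before it. camera_model takes no time and is no camera call; for the wrist camera it gives the pose at the moment of the call.
- bot.hand_in(): hands the job in; it is judged then, once.
The state is a dict: "time_s": time; "joint_positions": joint angles; "qvel": joint speeds; "tau": joint torques, N m; "position": TCP position; "tcp_rot": TCP orientation; "force": force on the tool from outside, world axes, zero at the start; "moment": the same for the moment, N m; "opening": opening from 0.0 (shut) to 1.0 (fully open); "grasp_force": force on a finger pad.
Only numpy, scipy, OpenCV 4.12 (cv2) and the standard library are available. Lean on these libraries where they do the work, as an engineer would, in place of code of your own. Each camera call takes 0.05 s, during which the arm holds its last target. There are 200 camera calls.

### The job

Set the tester up for its stroke check: hang the empty basket rack by its handle on the hook of the lift arm and let go of it, then turn the red-handled cam lever up until the arm stands at its highest point. The lever springs back and the arm sinks if released, so finish while still holding the lever steady at that top point, with the rack hanging freely. Do not tip the rack over, and leave the other things on the bench where they stand.

Things in the scene. Friction and masses are not known exactly. Their poses are not given: they have to be found in the camera images.
- tester: Fixed tester: white base plate 210 (x) x 375 mm (y from -225 to +150), 30 mm high; grey drive column 84 x 66 mm with a blue cap, 270 mm high; control panel 47 mm high in front (-x). Origin: on the bench under the column. At yaw 0 x points away from the robot; y points to the cam and lever side; lift arm and hook stick out of the column to -y, the bare base below them.
- hook: Orange-coated end of the steel lift arm, a flat bar 16 mm wide (x), 10 mm thick, along the tester's y. Origin: top face of the bar at the seat, 150 mm from the column's axis, 190 mm above the bench at rest, 231 at highest lift; tester's axes. Seat from y = -19 to +17 mm; at the free end (y -19 to -25) the bar turns up to 20 mm above the seat; inboard (y +17 to +23) a stop 12 mm high.
- basket_bar (a point): Middle of the underside of the top cross bar of the rack's handle, which rests on the hook, 146 mm above the rack's underside. Rack's axes: x along the bar, z up. The handle is a frame of 8 mm square steel, same from both sides; its window below this bar is 42 mm wide (x), 42 mm high, open along y.
- basket_grip (a point): Where to grip the rack: in the blue moulded grip above the handle's cross bar, on the rack's axis, 178 mm above its underside, 32 mm above basket_bar. The blue grip is 24 mm wide (x), 16 mm thick (y), from 154 to 192 mm above the underside; the cross bar below it is 58 mm long (x). Rack's axes.
- basket: The loose basket rack, upright on the bench: two white discs 90 mm in diameter with six glass tubes between, 79 mm high, then a stem and the handle; 192 mm high in all, 0.22 to 0.37 kg. Origin: centre of its underside.
- lever_grip: Red cylindrical grip of the cam lever, 22 mm in diameter, 70 mm long, parallel to the tester's y; it spins freely on its pin, so its x and z axes mean nothing. Origin: its middle, 80 mm from the lever's shaft and 105 mm from the column's centre (72 mm from the column's side) along the tester's y. The lever plate lies 40 mm from its middle, towards the column.
- lever (a joint): Cam lever, rad. 0: on its stop, towards -x of the tester, 30 degrees below level. 2.1: straight up, eccentric and lift arm at their highest; it can go on to 2.6, the arm sinking again. In the tester's frame the red grip's middle is at x = 0.080 sin(lever - 2.1), y = 0.105, z = 0.150 + 0.080 cos(lever - 2.1) m. A spring pulls it back to 0; 3 to 6 N at the grip turns it.
- beaker: Loose empty glass beaker, 104 mm in diameter, 145 mm high; origin: underside. Not needed.
- jar_a: White jar with a white lid, 52 mm in diameter, 58 mm high; not needed.
- jar_b: White jar with a blue lid, 52 mm in diameter, 58 mm high; not needed.
- wash_bottle: Clear bottle with a blue cap, 64 mm in diameter, 170 mm high; not needed.
- tip_rack: Black rack of pipette tips, 54 x 88 mm, 65 mm high; not needed.
- tube_rack: Blue rack with capped tubes, 60 x 110 mm, 52 mm high; not needed.
- timer: White bench timer, 50 x 64 mm, 18 mm high; not needed.

How it is judged:
By the outcome, as a careful person would: the job done as asked, in the order asked, and still so for the second after the job is handed in, while the arm keeps its last pose, push and grip.
It also fails if it takes over 64 s, if anything falls off the work surface, if the arm or the gripper's body presses on something with over 40 N, if the wrist force passes 120 N, or if a joint passes its speed limit or range.

## Working session

There is one attempt and no reset: what is moved stays moved. The work goes in short steps, Python scripts to look and compute and a tool call to move; the robot and the scene stay as the last step left them, time stands still between calls to the robot, and variables do not carry over. Pictures are saved under pics/ and viewed, at most 10 in all, crops included, and the job is handed in when it is done.

Besides the shell and the picture viewer there is one more tool, called as name(argument=value, ...) on one line, values as JSON. drive_tool: Moves the arm, as the interface text tells. Its arguments: {"type":"object","properties":{"deltas":{"type":"string"}},"required":["deltas"]}

```bash
mkdir -p pics; ls; python3 - <<'E'
from rig import bot, imaging
import cv2
s=bot.read_state(); print(s['time_s'],s['position'],s['tcp_rot'],s['opening'])
for n in ['scene','top']:
    im=imaging.capture(n); cv2.imwrite(f'pics/{n}0.png',im[:,:,::-1])
    m=imaging.camera_model(n); print(n,m)
E
```

```text
pics
0.0 [0.28191147 0.55697677 0.22157052] [[-8.92105326e-01  4.51825648e-01 -1.29250157e-03]
 [ 4.51827356e-01  8.92103655e-01 -1.76339602e-03]
 [ 3.56297823e-04 -2.15712254e-03 -9.99997610e-01]] 0.9984133299598911
scene {'fx': 429.7976925106669, 'fy': 429.7976925106669, 'cx': 321.24653574734555, 'cy': 198.2723384889121, 'dist': array([-0.02997922,  0.        ,  0.        ,  0.        ,  0.        ]), 'T': array([[ 0.40586672,  0.62888227, -0.66315858,  1.33796889],
       [ 0.91390695, -0.27387001,  0.29961526, -0.39620025],
       [ 0.00680348, -0.7276691 , -0.6858946 ,  1.02907968],
       [ 0.        ,  0.        ,  0.        ,  1.        ]])}
top {'fx': 451.5014923900183, 'fy': 451.5014923900183, 'cx': 324.07548651397354, 'cy': 200.11402704249022, 'dist': array([-0.09172515,  0.        ,  0.        ,  0.        ,  0.        ]), 'T': array([[ 0.00362832, -0.98240393,  0.18673337,  0.25624059],
       [-0.99994057, -0.00164461,  0.01077707, -0.01541765],
       [-0.01028033, -0.18676138, -0.98235152,  1.41264406],
       [ 0.        ,  0.        ,  0.        ,  1.        ]])}
```

View pics/scene0.png

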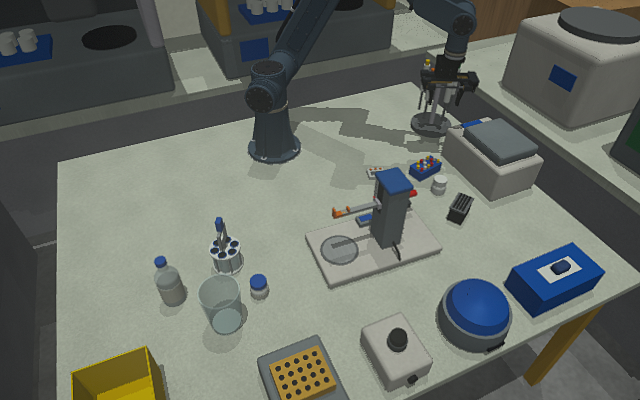

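View pics/top0.png

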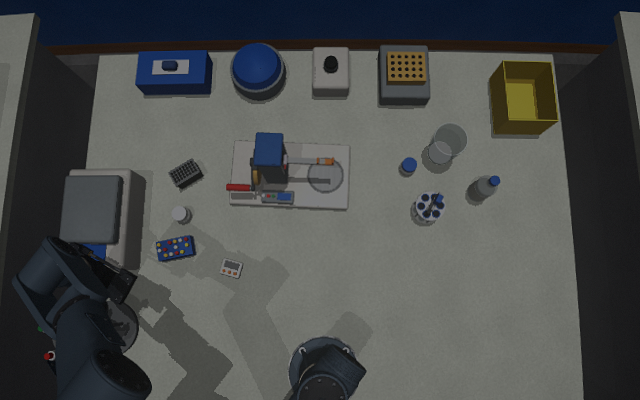

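The scene view shows the tester in the middle, with orange hook (340,212), blue cap (395,180) and red lever (412,193). The rack is at (225,245), with its blue grip at (220,224). In the top view the cap is at (269,149), hook (325,161), red grip (238,187) and rack (428,207), with the beaker (440,153) and wash bottle (487,187) nearby.

```bash
cat > h.py <<'E'
from rig import bot, imaging
import cv2, numpy as np
def ray(n,uv,m=None):
    m=m or imaging.camera_model(n)
    K=np.array([[m['fx'],0,m['cx']],[0,m['fy'],m['cy']],[0,0,1]])
    p=cv2.undistortPoints(np.array([[uv]],float),K,np.array(m['dist']))[0,0]
    T=m['T']; return T[:3,3],T[:3,:3]@np.array([p[0],p[1],1])
def onz(n,uv,z,m=None):
    o,d=ray(n,uv,m); return o+d*(z-o[2])/d[2]
def tri(r1,r2):
    A=np.stack([r1[1],-r2[1]],1); t=np.linalg.lstsq(A,r2[0]-r1[0],rcond=None)[0]
    a=r1[0]+t[0]*r1[1]; b=r2[0]+t[1]*r2[1]; return (a+b)/2,np.linalg.norm(a-b)
def mask(im,c):
    h=cv2.cvtColor(im,cv2.COLOR_RGB2HSV); H,S,V=h[...,0].astype(int),h[...,1],h[...,2]
    r={'red':((H<6)|(H>174)),'orange':(H>7)&(H<20),'blue':(H>105)&(H<125)}[c]
    return (r&(S>130)&(V>60)).astype(np.uint8)
def blobs(im,c,win,amin=10):
    x0,y0,x1,y1=win; mk=mask(im,c)[y0:y1,x0:x1]
    n,l,st,ce=cv2.connectedComponentsWithStats(mk)
    return [(np.round(ce[i]+[x0,y0],1),st[i,:5].tolist(),np.round(cv2.minAreaRect(np.argwhere(l==i)[:,::-1].astype(np.float32))[1:],1) if 0 else [np.round(x,1) for x in cv2.minAreaRect(np.argwhere(l==i)[:,::-1].astype(np.float32))[1:]]) for i in range(1,n) if st[i,4]>=amin]
E
python3 - <<'E'
from h import *
t=cv2.imread('pics/top0.png')[:,:,::-1].copy(); s=cv2.imread('pics/scene0.png')[:,:,::-1].copy()
for c,w in [('red',(215,170,265,200)),('orange',(290,150,350,175)),('blue',(245,125,300,165)),('blue',(405,180,460,225))]:
    print('top',c,blobs(t,c,w))
for c,w in [('red',(395,180,425,205)),('orange',(325,195,390,225)),('blue',(370,160,420,200)),('blue',(205,210,250,255))]:
    print('scene',c,blobs(s,c,w))
def base(im):
    h=cv2.cvtColor(im,cv2.COLOR_RGB2HSV);return h
a=cv2.resize(t[120:225,220:460],None,fx=3.3,fy=3.3,interpolation=cv2.INTER_CUBIC)
b=cv2.resize(s[160:290,190:450],None,fx=3,fy=3,interpolation=cv2.INTER_CUBIC)
b=cv2.resize(b,(a.shape[1]*0+500,250));a=cv2.resize(a,(792,346))
o=np.zeros((596,792,3),np.uint8);o[:346]=a;o[346:,:500]=b
cv2.imwrite('pics/z0.png',o[:,:,::-1])
E
```

```text
top red [(array([237.4, 186.9]), [11, 14, 24, 7, 141], [array([ 6., 23.]), np.float64(90.0)])]
top orange [(array([329. , 161.1]), [35, 8, 9, 7, 48], [array([6., 8.]), np.float64(90.0)])]
top blue [(array([267.9, 148.7]), [9, 8, 29, 32, 853], [array([31., 28.]), np.float64(90.0)])]
top blue [(array([438.9, 198.4]), [31, 15, 7, 8, 39], [array([4.8, 7.6]), np.float64(21.8)])]
scene red [(array([412.7, 192.8]), [15, 10, 7, 7, 38], [array([6., 6.]), np.float64(90.0)])]
scene orange [(array([347.8, 208.5]), [22, 11, 3, 6, 12], [array([5., 2.]), np.float64(90.0)]), (array([336.6, 213.3]), [7, 13, 12, 10, 65], [array([11.,  8.]), np.float64(21.8)])]
scene blue [(array([413.9, 169.8]), [39, 3, 11, 18, 62], [array([17., 10.]), np.float64(90.0)]), (array([394. , 180.1]), [6, 8, 37, 26, 580], [array([34. , 22.8]), np.float64(53.1)])]
scene blue [(array([217.8, 220.1]), [10, 7, 7, 7, 36], [array([4.7, 7.3]), np.float64(18.4)])]
```

View pics/z0.png

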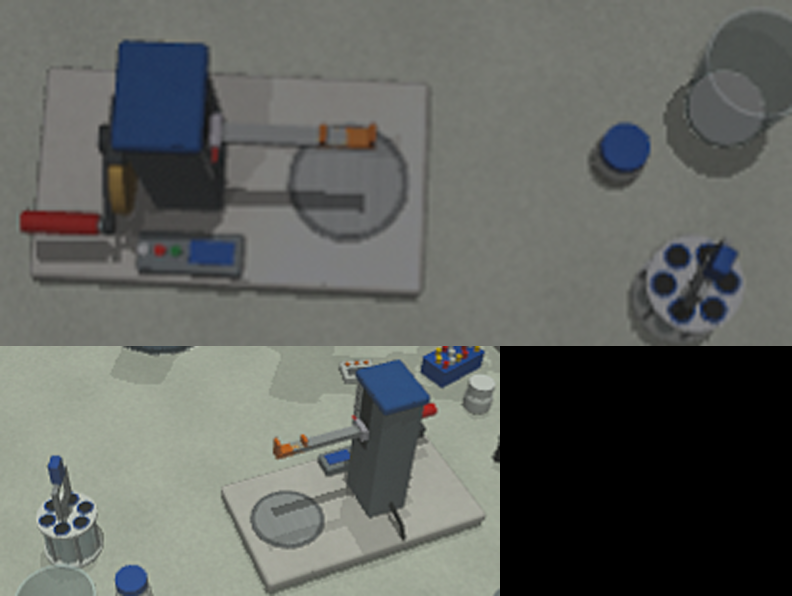

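```bash
python3 - <<'E'
from h import *
np.set_printoptions(precision=4,suppress=True)
print('cap',onz('top',(267.9,148.7),.270))
print('red z.11',onz('top',(237.4,186.9),.11+.007))
print('grip',tri(ray('top',(438.9,198.4)),ray('scene',(217.8,220.1))))
print('orange tip tri',tri(ray('top',(332,161)),ray('scene',(334.5,215))))
c=[onz('top',(220+x/3.3,120+y/3.3),.03) for x,y in [(48,68),(428,85),(422,288),(32,272)]]
for p in c: print(p)
print('mid',np.mean(c,0))
for a,b in [(0,1),(3,2)]:
    d=c[a]-c[b]; print(np.linalg.norm(d),np.degrees(np.arctan2(-d[0],d[1])))
print('hook', [onz('top',(220+x/3.3,120+y/3.3),z) for x,y,z in [(323,134,.2),(372,135,.21),(222,132,.19)]])
print('disc',onz('top',(220+694/3.3,120+284/3.3),.079))
E
```

```text
cap [0.6116 0.1461 0.27  ]
red z.11 [0.5418 0.255  0.117 ]
grip (array([ 0.4939, -0.3202,  0.19  ]), np.float64(0.0007800996723801136))
orange tip tri (array([ 0.6009, -0.0234,  0.1887]), np.float64(0.0009356026423172508))
[0.7137 0.2889 0.03  ]
[ 0.6959 -0.0814  0.03  ]
[ 0.4965 -0.0743  0.03  ]
[0.5112 0.2955 0.03  ]
mid [0.6043 0.1072 0.03  ]
0.37078115422363195 -2.754645912624419
0.37009019144355865 -2.26908274600631
hook [array([0.5986, 0.0155, 0.2   ]), array([ 0.595 , -0.0257,  0.21  ]), array([0.6032, 0.1018, 0.19  ])]
disc [ 0.4921 -0.3203  0.079 ]
```

The rack is at about (0.493, -0.320), the hook seat near (0.600, -0.004), tester yaw about -2.5° and the red grip near (0.542, 0.255). I'll go above the rack.

drive_tool(deltas="87 0 -20 45 0; 87 10 -60 90 0; 87 180 -780 130 -1.1; 87 180 -780 130 -1.1; 87 180 -780 130 -1.1; 87 180 -780 130 -1.1; 87 180 -780 130 -1.1; 87 180 -780 130 -1.1; 87 180 -780 130 -1.1; 87 180 -780 130 -1.1; 87 180 -780 130 -1.1; 87 180 -780 130 -1.1")

```text
time_s: 1.3
position: [0.405, 0.0173, 0.3366]
tcp_rot: [[-0.002, 1.0, 0.0], [1.0, 0.002, 0.0], [0.0, 0.0, -1.0]]
force: [1.8, -0.2, -0.5]
opening: 1.002
grasp_force: 0.0
```

drive_tool(deltas="87 85 -400 20 -0.5; 87 85 -400 20 -0.5; 87 85 -400 20 -0.5; 87 85 -400 20 -0.5; 87 85 -400 20 -0.5; 87 85 -400 20 -0.5; 87 85 -400 20 -0.5")

```text
time_s: 2.0
position: [0.4777, -0.3247, 0.3533]
tcp_rot: [[0.478, 0.878, -0.001], [0.878, -0.478, 0.001], [0.001, -0.001, -1.0]]
force: [0.9, -0.3, -0.1]
opening: 0.999
grasp_force: 0.0
```

```bash
python3 - <<'E'
from h import *
np.set_printoptions(precision=4,suppress=True)
s=bot.read_state(); print(s['time_s'],s['position'],s['tcp_rot'][:,1],s['joint_positions'])
m=imaging.camera_model('wrist');print(m)
im=imaging.capture('wrist'); cv2.imwrite('pics/w1.png',im[:,:,::-1])
E
```

```text
2.0 [ 0.4777 -0.3247  0.3533] [ 0.8783 -0.4782 -0.0009] [-45.2877  19.4871  78.8669   0.015   81.7033 -16.7239]
{'fx': 342.3039271948125, 'fy': 342.3039271948125, 'cx': 319.33597646261825, 'cy': 197.4898961138655, 'dist': array([0.0119, 0.    , 0.    , 0.    , 0.    ]), 'T': array([[ 0.8785, -0.4635, -0.1159,  0.5086],
       [-0.4777, -0.8525, -0.2123, -0.2673],
       [-0.0004,  0.2419, -0.9703,  0.5165],
       [ 0.    ,  0.    ,  0.    ,  1.    ]])}
```

View pics/w1.png

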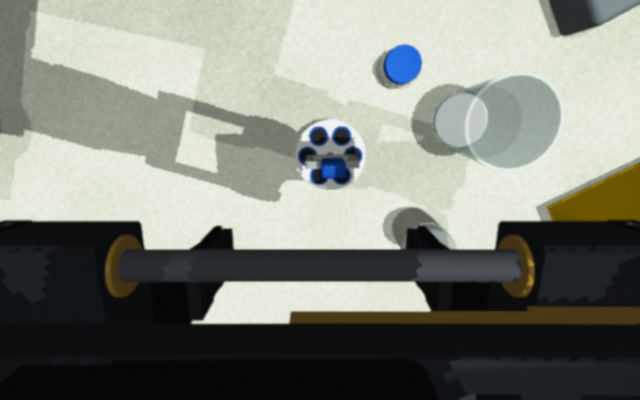

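The wrist view shows the rack at (331,155), blue grip at (332,170), cross bar roughly along the image's x. Measuring its yaw more closely.

```bash
python3 - <<'E'
from h import *
np.set_printoptions(precision=4,suppress=True)
im=cv2.imread('pics/w1.png')[:,:,::-1].copy()
print(blobs(im,'blue',(285,110,380,200)))
c=cv2.resize(im[110:200,285:380],None,fx=6,fy=6,interpolation=cv2.INTER_CUBIC)
cv2.imwrite('pics/w1z.png',c[:,:,::-1])
for uv,z in [((332,170),.192),((332,155),.079)]: print(onz('wrist',uv,z))
E
```

```text
[(array([318.1, 134.9]), [25, 17, 18, 18, 101], [array([17., 17.]), np.float64(90.0)]), (array([341.2, 134.7]), [48, 17, 18, 18, 98], [array([17., 17.]), np.float64(90.0)]), (array([304.9, 153.6]), [14, 37, 17, 18, 53], [array([12., 17.]), np.float64(45.0)]), (array([354.9, 151.1]), [60, 37, 17, 13, 52], [array([16.7,  9.5]), np.float64(23.2)]), (array([332.1, 169.6]), [25, 48, 40, 26, 561], [array([25., 39.]), np.float64(90.0)])]
[ 0.4959 -0.331   0.192 ]
[ 0.5    -0.3335  0.079 ]
```

View pics/w1z.png

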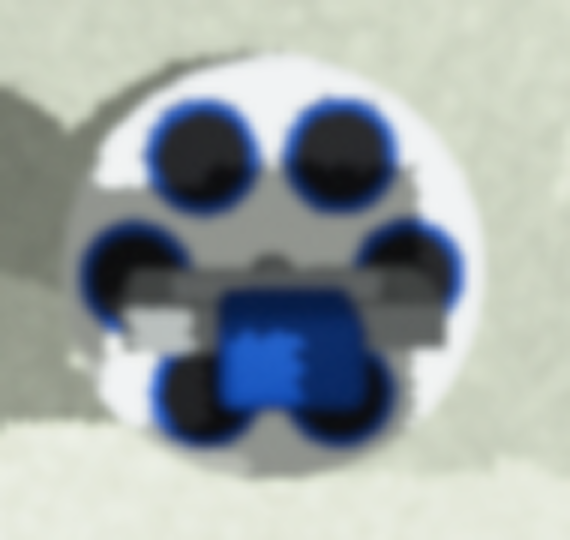

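```bash
python3 - <<'E'
from h import *
np.set_printoptions(precision=4,suppress=True)
for i in range(3):
    s=bot.read_state(); m=imaging.camera_model('wrist'); im=imaging.capture('wrist')
    print(s['time_s'],s['position'],s['tcp_rot'][:,1])
    b=[x for x in blobs(im,'blue',(250,60,420,215),300) if x[1][4]<1500]; print([(x[0],x[1]) for x in b])
    h=cv2.cvtColor(im,cv2.COLOR_RGB2HSV)
    w=b[-1][0]; print(onz('wrist',w+[1.6,2],.192,m))
cv2.imwrite('pics/w2.png',im[:,:,::-1])
E
```

```text
2.05 [ 0.4796 -0.3338  0.353 ] [ 0.8761 -0.4821  0.0062]
[(array([395. ,  66.1]), [128, 0, 36, 16, 425]), (array([324.5, 162. ]), [54, 90, 40, 27, 588])]
[ 0.4937 -0.3232  0.192 ]
2.1 [ 0.4786 -0.3293  0.3526] [ 0.8759 -0.4825  0.0021]
[(array([398.3,  67.7]), [131, 0, 37, 19, 559]), (array([328.3, 165.9]), [58, 94, 39, 27, 581])]
[ 0.4939 -0.3228  0.192 ]
2.15 [ 0.4778 -0.3257  0.3523] [ 0.8767 -0.481  -0.0012]
[(array([401.1,  69.2]), [134, 0, 36, 23, 670]), (array([331.2, 169.1]), [60, 98, 40, 26, 559])]
[ 0.4938 -0.3225  0.192 ]
```

drive_tool(deltas="87 16 4 -40 0; 87 16 4 -80 0; 87 16 4 -120 0; 87 16 4 -120 0; 87 16 4 -120 0; 87 16 4 -120 0; 87 16 4 -120 0; 87 16 4 -120 0")

```text
time_s: 3.0
position: [0.4947, -0.3194, 0.2357]
tcp_rot: [[0.478, 0.879, 0.003], [0.879, -0.478, -0.003], [-0.001, 0.004, -1.0]]
force: [-0.1, -0.7, 0.7]
opening: 1.0
grasp_force: 0.0
```

```bash
python3 - <<'E'
from h import *
np.set_printoptions(precision=4,suppress=True)
s=bot.read_state(); m=imaging.camera_model('wrist'); im=imaging.capture('wrist')
print(s['time_s'],s['position'],s['tcp_rot'][:,1],s['qvel'])
b=[x for x in blobs(im,'blue',(220,60,450,260),300)]; print([(x[0],x[1],x[2]) for x in b])
cv2.imwrite('pics/w3.png',im[:,:,::-1])
E
```

```text
3.0 [ 0.4947 -0.3194  0.2357] [ 0.8786 -0.4776  0.0036] [-0.0652  0.5821  0.6253 -0.0218 -0.1655 -0.0047]
[(array([415.6,  71.2]), [172, 0, 51, 27, 1099], [array([26., 50.]), np.float64(90.0)]), (array([320.4, 214.3]), [74, 137, 53, 34, 1191], [array([33., 52.]), np.float64(90.0)])]
```

View pics/w3.png

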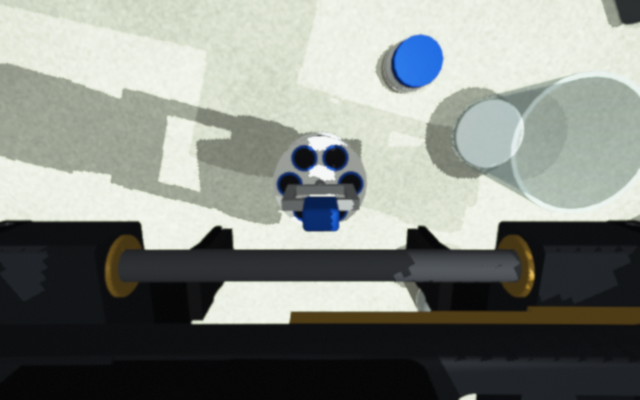

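The grip is centred between the fingers at (320,214), with the bar parallel to the closing line. Descending and gripping.

drive_tool(deltas="87 -1 -2 -40 0; 87 -1 -2 -65 0; 87 -1 -2 -76 0; 87 -1 -2 -76 0; 87 -1 -2 -76 0; 15 -1 -2 -76 0; 15 -1 -2 -76 0; 15 -1 -2 -76 0; 15 -1 -2 -76 0; 15 -1 -2 -76 0; 15 -1 -2 -76 0; 15 -1 -2 -76 0")

```text
time_s: 4.25
position: [0.4929, -0.3207, 0.1576]
tcp_rot: [[0.478, 0.879, -0.0], [0.879, -0.478, 0.0], [0.0, -0.0, -1.0]]
force: [-0.7, -0.1, 0.1]
opening: 0.447
grasp_force: 0.0
```

drive_tool(deltas="15 0 0 0 0; 15 0 0 0 0; 15 0 0 0 0; 15 0 0 20 0; 15 0 0 50 0; 15 0 0 90 0; 15 0 0 90 0; 15 0 0 90 0")

```text
time_s: 5.05
position: [0.4927, -0.3205, 0.2478]
tcp_rot: [[0.478, 0.879, 0.0], [0.879, -0.478, -0.0], [-0.0, 0.0, -1.0]]
force: [-0.6, 0.1, -2.8]
opening: 0.272
grasp_force: 30.0
```

Gripped and lifted. I'll carry it clear of the beaker, turn it and stop short of the hook.

drive_tool(deltas="15 0 30 10 0.05; 15 0 65 10 0.15; 15 10 105 10 0.25; 15 35 140 10 0.35; 15 60 175 10 0.455; 15 85 200 10 0.455; 15 105 215 10 0.455; 15 105 215 10 0.455; 15 105 215 10 0.455; 15 105 215 10 0.455; 15 105 215 10 0.455; 15 105 215 10 0.455")

```text
time_s: 6.25
position: [0.5972, -0.1065, 0.2575]
tcp_rot: [[0.044, 0.999, -0.001], [0.999, -0.044, 0.0], [0.0, -0.001, -1.0]]
force: [-1.0, 0.0, -3.1]
opening: 0.273
grasp_force: 29.9
```

```bash
python3 - <<'E'
from h import *
np.set_printoptions(precision=4,suppress=True)
s=bot.read_state(); m=imaging.camera_model('wrist'); im=imaging.capture('wrist')
print(s['time_s'],s['position'],s['tcp_rot'][:,1],s['force'],s['opening'])
for x in blobs(im,'orange',(150,0,500,230),8): print(x)
np.save('m4.npy',m,allow_pickle=True)
cv2.imwrite('pics/w4.png',im[:,:,::-1])
E
```

```text
6.25 [ 0.5972 -0.1065  0.2575] [ 0.999  -0.0443 -0.0008] [-0.9661  0.0063 -3.1442] 0.27324157429616874
(array([317.7,  11.2]), [155, 4, 26, 16, 372], [array([15., 25.]), np.float64(90.0)])
(array([317.4,  70.8]), [155, 50, 26, 42, 1023], [array([41., 25.]), np.float64(90.0)])
```

View pics/w4.png

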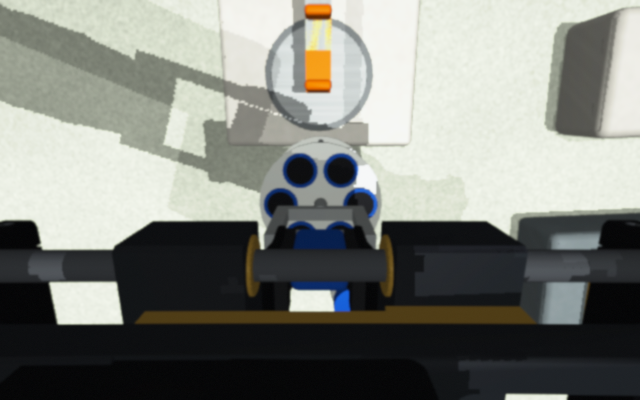

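The hook is straight ahead at (317.5, 4–92) with the rack's handle centred near column 320, parallel to it.

```bash
python3 - <<'E'
from h import *
np.set_printoptions(precision=4,suppress=True)
m=np.load('m4.npy',allow_pickle=True).item()
im=cv2.imread('pics/w4.png')[:,:,::-1]
print(im[40:100:3,317].tolist())
print('tip far end top',onz('w',(317.5,80),.21,m),'stop',onz('w',(317.7,8),.202,m))
for v in (52,82,92): print(v,onz('w',(317.4,v),.21,m), onz('w',(317.4,v),.19,m), onz('w',(317.4,v),.18,m))
# tip height: triangulate lower front edge vs. scene
print(m['T'])
E
```

```text
[[236, 235, 184], [235, 236, 187], [231, 232, 198], [236, 219, 170], [246, 159, 29], [246, 158, 25], [247, 159, 24], [246, 158, 24], [247, 159, 25], [247, 160, 24], [247, 160, 25], [247, 160, 26], [247, 161, 27], [231, 128, 12], [243, 132, 0], [246, 146, 9], [224, 105, 0], [110, 65, 42], [221, 224, 221], [223, 228, 227]]
tip far end top [ 0.5993 -0.0231  0.21  ] stop [0.6012 0.0168 0.202 ]
52 [ 0.5999 -0.0079  0.21  ] [ 0.5999 -0.0048  0.19  ] [ 0.5999 -0.0032  0.18  ]
82 [ 0.5992 -0.0242  0.21  ] [ 0.5991 -0.0226  0.19  ] [ 0.5991 -0.0218  0.18  ]
92 [ 0.5989 -0.0298  0.21  ] [ 0.5988 -0.0287  0.19  ] [ 0.5988 -0.0281  0.18  ]
[[ 0.999  -0.0426 -0.0109  0.5996]
 [-0.044  -0.9692 -0.2423 -0.0411]
 [-0.0003  0.2425 -0.9701  0.4207]
 [ 0.      0.      0.      1.    ]]
```

drive_tool(deltas="15 1 10 -15 0; 15 1 20 -30 0; 15 1 30 -30 0; 15 1 40 -30 0; 15 1 40 -30 0; 15 1 50 -30 0; 15 1 58 -30 0; 15 1 66 -30 0; 15 2 74 -30 0; 15 2 82 -30 0; 15 3 82 -30 0; 15 3 82 -30 0")

```text
time_s: 7.5
position: [0.6012, -0.0236, 0.2276]
tcp_rot: [[0.042, 0.999, 0.0], [0.999, -0.042, -0.0], [-0.0, 0.0, -1.0]]
force: [-0.4, 0.1, -2.8]
opening: 0.272
grasp_force: 29.9
```

```bash
python3 - <<'E'
from h import *
t=imaging.capture('scene'); w=imaging.capture('wrist')
a=cv2.resize(t[170:290,290:430],(560,480),interpolation=cv2.INTER_CUBIC)
o=np.zeros((480,800,3),np.uint8); o[:,:560]=a; o[:240,560:]=w[0:240,200:440]
cv2.imwrite('pics/s5.png',o[:,:,::-1])
E
```

```text
(no output)
```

View pics/s5.png

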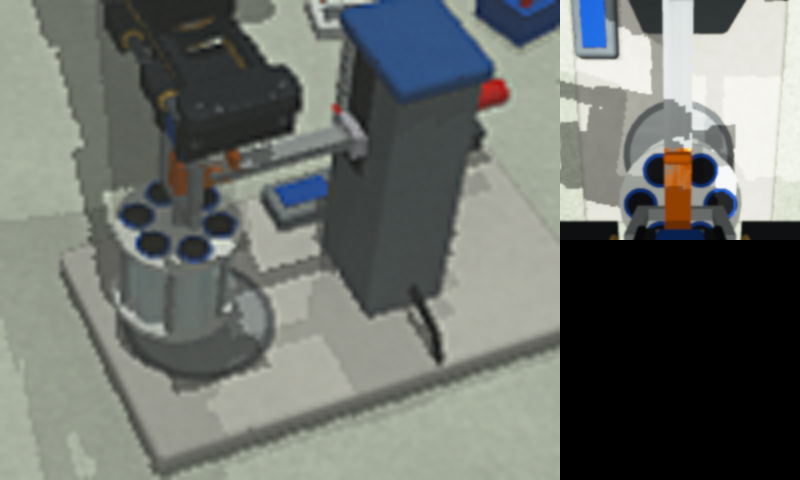

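The hook bar passes through the handle window without contact (wrist inset, around (678,200)). I'll go on to the seat and lower.

drive_tool(deltas="15 0 7 0 0; 15 -1 14 0 0; 15 -1 19 0 0; 15 -1 19 0 0; 15 -1 19 0 0; 15 -1 19 -8 0; 15 -1 19 -16 0; 15 -1 19 -21 0; 15 -1 19 -24 0; 15 -1 19 -24 0; 15 -1 19 -24 0")

```text
time_s: 8.7
position: [0.6001, -0.0048, 0.2036]
tcp_rot: [[0.043, 0.999, 0.0], [0.999, -0.043, -0.0], [-0.0, 0.0, -1.0]]
force: [1.3, -0.5, -3.0]
opening: 0.272
grasp_force: 29.9
```

drive_tool(deltas="15 0 0 -1 0; 15 0 0 -2 0; 15 0 0 -2 0; 15 0 0 -2 0; 15 0 0 -2 0")

```text
time_s: 9.2
position: [0.6, -0.0047, 0.2018]
tcp_rot: [[0.043, 0.999, 0.0], [0.999, -0.043, -0.0], [-0.0, 0.0, -1.0]]
force: [-0.6, -0.0, -3.0]
opening: 0.268
grasp_force: 29.9
```

drive_tool(deltas="15 0 0 -1 0; 15 0 0 -1 0; 15 0 0 -1 0; 15 0 0 -1 0")

```text
time_s: 9.6
position: [0.6001, -0.0048, 0.2013]
tcp_rot: [[0.043, 0.999, 0.001], [0.999, -0.043, -0.0], [-0.0, 0.001, -1.0]]
force: [-0.8, 0.8, 3.6]
opening: 0.276
grasp_force: 29.9
```

drive_tool(deltas="15 0 0 -1 0; 15 0 0 -1 0; 15 0 0 -1 0; 15 0 0 -1 0")

```text
time_s: 10.0
position: [0.6001, -0.0048, 0.2013]
tcp_rot: [[0.043, 0.999, 0.001], [0.999, -0.043, -0.0], [-0.0, 0.001, -1.0]]
force: [-3.2, 1.0, 9.6]
opening: 0.273
grasp_force: 29.9
```

The bar rests on the hook. Easing off, releasing and rising straight up.

drive_tool(deltas="15 0 0 1 0; 15 0 0 1 0; 30 0 0 1 0; 50 0 0 1 0; 70 0 0 1 0; 70 0 0 1 0; 70 0 0 1 0; 70 0 0 1 0; 70 0 0 10 0; 70 0 0 30 0; 70 0 0 60 0; 70 0 0 100 0")

```text
time_s: 11.2
position: [0.5988, -0.0046, 0.2996]
tcp_rot: [[0.043, 0.999, -0.004], [0.999, -0.043, 0.001], [0.001, -0.004, -1.0]]
force: [0.9, -0.4, 1.0]
opening: 0.802
grasp_force: 0.0
```

```bash
python3 - <<'E'
from h import *
t=imaging.capture('scene'); w=imaging.capture('wrist')
a=cv2.resize(t[170:290,290:430],(560,480),interpolation=cv2.INTER_CUBIC)
o=np.zeros((480,800,3),np.uint8); o[:,:560]=a; o[:240,560:]=w[0:240,200:440]
cv2.imwrite('pics/s6.png',o[:,:,::-1])
s=bot.read_state();print(s['time_s'],s['position'],s['force'],s['opening'],s['joint_positions'])
E
```

```text
11.3 [ 0.60364075 -0.00530535  0.30667346] [ 0.21076957 -0.96151426  0.34521561] 0.8019264824670062 [-1.11025602e+01  2.34868496e+01  7.98500351e+01  6.67615707e-03
  7.58737790e+01 -8.65055958e+00]
```

View pics/s6.png

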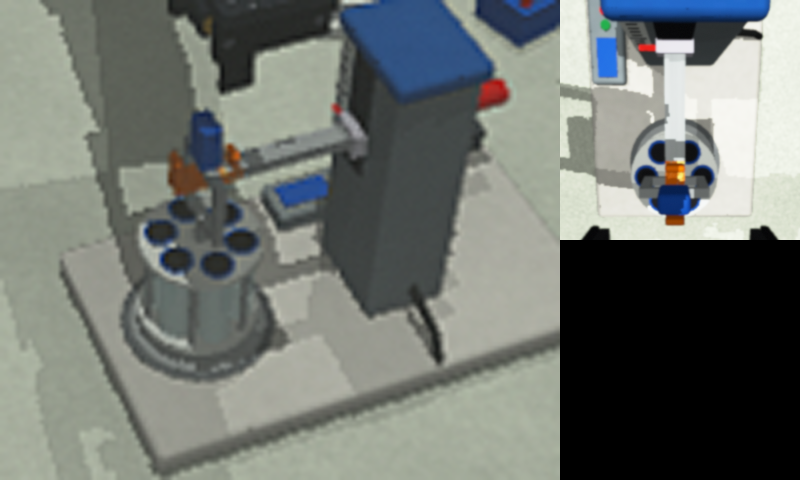

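The rack hangs on the seat between upturned end and stop, released (grip at (205,140)). Next I move over the lever.

drive_tool(deltas="70 -5 20 50 0; 70 -15 65 60 0; 70 -25 115 60 0; 70 -35 165 60 0; 70 -50 215 60 0; 70 -60 255 60 0; 70 -60 272 40 0; 70 -60 272 0 0; 70 -60 272 -40 0; 70 -60 272 -40 0; 70 -60 272 -40 0; 70 -60 272 -40 0")

```text
time_s: 12.5
position: [0.5416, 0.2675, 0.2621]
tcp_rot: [[0.043, 0.999, 0.004], [0.999, -0.043, 0.001], [0.001, 0.004, -1.0]]
force: [0.2, -0.2, 1.0]
opening: 0.806
grasp_force: 0.0
```

```bash
python3 - <<'E'
from h import *
np.set_printoptions(precision=4,suppress=True)
s=bot.read_state(); m=imaging.camera_model('wrist'); im=imaging.capture('wrist')
print(s['time_s'],s['position'],s['tcp_rot'][:,1],s['force'],s['opening'])
for x in blobs(im,'red',(150,0,500,400),20): print(x,onz('w',x[0],.117,m))
t=imaging.capture('top')
for x in blobs(t,'red',(215,160,265,210),10): print('top',x)
cv2.imwrite('pics/w7.png',im[:,:,::-1])
E
```

```text
12.5 [0.5416 0.2675 0.2621] [ 0.9991 -0.0433  0.0043] [ 0.2242 -0.184   1.0058] 0.8055799064102297
(array([165.7,  25.1]), [10, 19, 13, 13, 110], [array([14.4,  8.8]), np.float64(36.9)]) [0.4218 0.4071 0.117 ]
(array([321.2, 197.7]), [160, 161, 23, 75, 1598], [array([74., 22.]), np.float64(90.0)]) [0.5431 0.2558 0.117 ]
top (array([238.9, 186.9]), [14, 24, 21, 7, 129], [array([ 6., 20.]), np.float64(90.0)])
```

View pics/w7.png

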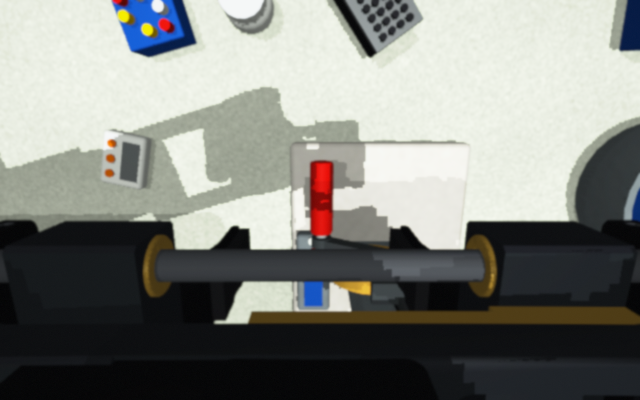

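The red grip is at (321,198), world (0.543, 0.256), centred between the fingers. Descending and gripping.

drive_tool(deltas="70 1 2 -40 0; 70 1 2 -80 0; 70 1 2 -120 0; 70 1 2 -150 0; 70 1 2 -171 0; 70 1 2 -171 0; 70 1 2 -171 0; 14 1 2 -171 0; 14 1 2 -171 0; 14 1 2 -171 0; 14 1 2 -171 0; 14 1 2 -171 0")

```text
time_s: 13.8
position: [0.541, 0.2693, 0.089]
tcp_rot: [[0.043, 0.999, 0.001], [0.999, -0.043, 0.0], [0.0, 0.001, -1.0]]
force: [0.2, 0.6, -0.1]
opening: 0.436
grasp_force: 0.0
```

drive_tool(deltas="14 0 0 0 0; 14 0 0 0 0; 14 0 0 0 0; 14 0 0 0 0")

```text
time_s: 14.2
position: [0.5436, 0.2692, 0.0892]
tcp_rot: [[0.043, 0.999, 0.005], [0.999, -0.043, 0.0], [0.001, 0.005, -1.0]]
force: [4.7, -1.1, -1.2]
opening: 0.236
grasp_force: 30.0
```

Gripped. Turning the lever along its arc: first half.

drive_tool(deltas="14 -2 0 7 0; 14 -5 0 14.5 0; 14 -7 0 22 0; 14 -8.5 0 30 0; 14 -9 0 38 0; 14 -9 0 46 0; 14 -8 0 54 0; 14 -6.5 0 62 0; 14 -4 0 69.5 0; 14 -0.5 0 76.5 0; 14 3.5 0 83.5 0; 14 8 0 90 0")

```text
time_s: 15.4
position: [0.549, 0.2689, 0.1775]
tcp_rot: [[0.043, 0.999, -0.0], [0.999, -0.043, -0.001], [-0.001, -0.0, -1.0]]
force: [6.8, 0.5, -12.3]
opening: 0.238
grasp_force: 30.0
```

drive_tool(deltas="14 5.5 0 6 0; 14 11 -0.5 11.5 0; 14 17.5 -1 16 0; 14 24.5 -1 20.5 0; 14 31.5 -1.5 24 0; 14 39 -2 26.5 0; 14 47 -2 28.5 0; 14 55 -2.5 30 0; 14 60 -2.5 30 0; 14 62.5 -3 30 0; 14 62.5 -3 30 0; 14 62.5 -3 30 0")

```text
time_s: 16.6
position: [0.6114, 0.2662, 0.2091]
tcp_rot: [[0.043, 0.999, 0.0], [0.999, -0.043, -0.0], [-0.0, 0.0, -1.0]]
force: [-3.5, -1.4, -5.2]
opening: 0.239
grasp_force: 30.0
```

```bash
python3 - <<'E'
from h import *
np.set_printoptions(precision=4,suppress=True)
s=bot.read_state(); print(s['time_s'],s['position'],s['force'],s['opening'])
t=imaging.capture('scene');u=imaging.capture('top')
for x in blobs(t,'orange',(300,180,390,240),5): print('scene or',x)
for x in blobs(t,'blue',(320,160,375,215),10): print('scene blue',x)
for x in blobs(u,'orange',(290,140,350,185),5): print('top or',x)
for x in blobs(u,'blue',(305,140,345,185),10): print('top blue',x)
cv2.imwrite('pics/s8.png',cv2.resize(t[150:290,290:450],(640,560),interpolation=cv2.INTER_CUBIC)[:,:,::-1])
E
```

```text
16.6 [0.6114 0.2662 0.2091] [-3.4849 -1.4404 -5.2398] 0.23947740115237764
scene or (array([348.2, 199.4]), [46, 15, 6, 9, 32], [array([5., 8.]), np.float64(0.0)])
scene or (array([335.9, 202.7]), [33, 17, 9, 11, 60], [array([10.,  8.]), np.float64(90.0)])
scene blue (array([341.7, 189.2]), [18, 26, 8, 7, 32], [array([6.8, 4.6]), np.float64(53.1)])
scene blue (array([343.3, 197.8]), [21, 33, 5, 9, 12], [array([2.7, 8.9]), np.float64(26.6)])
top or (array([330.5, 157.1]), [38, 13, 6, 8, 37], [array([7., 5.]), np.float64(90.0)])
top or (array([316.8, 156.2]), [26, 14, 3, 5, 9], [array([1.6, 4.1]), np.float64(18.4)])
top blue (array([324.6, 152.7]), [17, 9, 7, 9, 44], [array([5.7, 7.9]), np.float64(18.4)])
```

drive_tool(deltas="14 1 0 0 0; 14 1 0 0 0; 14 1 0 0 0; 14 1 0 0 0; 14 1 0 0 0; 14 1 0 0 0; 14 1 0 0 0; 14 1 0 0 0; 14 1 0 0 0; 14 1 0 0 0; 14 1 0 0 0; 14 1 0 0 0")

```text
time_s: 17.9
position: [0.6127, 0.2662, 0.2089]
tcp_rot: [[0.043, 0.999, 0.001], [0.999, -0.043, -0.0], [-0.0, 0.001, -1.0]]
force: [-3.9, -2.4, 0.1]
opening: 0.232
grasp_force: 30.0
```

```bash
python3 - <<'E'
from h import *
np.set_printoptions(precision=4,suppress=True)
print('rack grip',tri(ray('top',(324.6,152.7)),ray('scene',(341.7,189.2))))
print('tip now',tri(ray('top',(332,157)),ray('scene',(334,204))),'was .1887 z')
for i in range(2):
    s=bot.read_state(); print(s['time_s'],s['position'],s['force'],s['grasp_force'],s['qvel'])
    t=imaging.capture('scene');u=imaging.capture('top')
    print([x[0] for x in blobs(t,'blue',(320,160,375,215),20)],[x[0] for x in blobs(u,'blue',(305,140,345,185),10)])
E
```

```text
rack grip (array([ 0.5989, -0.0038,  0.2753]), np.float64(7.072052966094707e-05))
tip now (array([ 0.5999, -0.0243,  0.2303]), np.float64(0.0016346708546831645)) was .1887 z
17.9 [0.6127 0.2662 0.2089] [-3.8802 -2.4311  0.0606] 30.009943954646587 [ 0.0215 -0.0494  0.0267 -0.1308 -0.022  -0.0141]
[array([341.7, 189.2])] [array([324.6, 152.7])]
18.0 [0.6126 0.2662 0.2089] [-3.5857 -2.4062  0.5184] 30.010071024298668 [-0.0831 -0.002   0.0442 -0.0225  0.0064  0.0223]
[array([342. , 189.5])] [array([324.6, 152.7])]
```

The arm has risen about 41 mm, which is its full stroke. The rack is steady on the hook and the lever is held, so I'm handing in.

```bash
python3 -c "
from rig import bot
print(bot.hand_in())"
```

```text
the job is handed in; nothing more can be done
None
```

The job is handed in: the rack hangs released on the hook and the cam lever is held steady at its top point, with the lift measured at about 41 mm in the cameras, at 18 s of the 64 s allowed.

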